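# Put the sharpening stones away in their drying trays

### The arm

A 7-joint arm with a two-finger parallel gripper is mounted at the origin on the work surface. World frame = base frame: x ahead of the robot, y to its left, z up, the work surface at z = 0. Lengths are in m, angles in rad, forces in N, time in s.
With the tool pointing down it reaches from about 0.4 to 0.85 m from the base axis. Payload 4.4 kg.
Tool frame: the origin (TCP) lies midway between the tips of the shut fingers; the grasp point (between the pads) lies 19 mm behind it; z points along the fingers, y is the line along which they close (so a half turn about z gives the same grasp; the last joint's range is limited). The gripper opens to 94 mm and grips with 3 to 60 N. Pads are 16 mm wide; open, the fingers measure 119 mm over their backs; the gripper's body (75 mm by 177 mm) begins 78 mm behind the grasp point.
Start: joints at [-1.232, 0.628, 0.038, 1.517, -0.027, 0.996, -0.02], TCP at [0.256, 0.597, 0.205] pointing down, gripper open.
Joint ranges: [-3.06, 3.06], [-0.37, 2.12], [-1.25, 1.32], [0.18, 2.47], [-1.1, 4.24], [0.23, 1.98], [-2.94, 2.94]. Speed limits (rad/s): [2.57, 2.57, 3.14, 3.14, 3.14, 3.14, 3.14].

### API

Orientations are given as a 3x3 rotation matrix whose columns are the frame's x, y, z axes.
In Python, from cell import readout, optics, ctrl gives the robot as it stands.
- The arm moves only by the shell command python3 -m jog 'ROWS' [OPENING] [FORCE]. ROWS is text: rows parted by semicolons, each of 6 numbers parted by spaces: the shift along the tool's x, y, z in units of 25 mm (1.0 is 25 mm), then the turn, a rotation vector about the tool's x, y, z in units of 6 degrees (1.0 is 6 degrees). In form: tx ty tz rx ry rz; .... A call has 1 to 10 rows; each row shifts and turns the commanded pose from where the row before left it, along the tool's axes as they then stand; what a row does not reach is not made up. A row lasts 1/12 s, in which the tool goes at most 41.7 mm and 7.16 degrees, less where a joint would pass 70% of its speed; a pose out of reach is approached as far as the arm can. A call is refused whole if a number of a shift passes 1 or a number of a turn 1, either way. A call with a gripper value outside its range is refused whole. OPENING is the opening, from 0 (shut) to 1 (fully open), set as the call begins (- or left out, the last holds). The fingers move at their own pace and stop on an object; FORCE is the grip in N (left out, the last holds). Time passes only in rows, so rows that do not move let the fingers close. It gives the time, the measured TCP pose, the force, the opening and the grip force at its end, in the units of the state.
- readout.get_state(): the state, without advancing time (a new reading comes with each control period).
- optics.grab_frame(name): name is "scene" or "top" or "wrist"; returns the picture (420x560x3 uint8, red, green, blue); there is no depth.
- optics.camera_params(name): a dict with "fovy" (degrees; the focal length in pixels is half the picture's height over the tangent of half this angle, whatever the lens; pixels are square), "cx", "cy" (the principal point, pixels), "origin" and "attitude" of the camera in the world. Camera axes: x right, y up, looking along -z (the intrinsics and any distortion apply to the point x, -y, -z); pixel columns grow to the right and rows downward; lengths in m; the calibration is good to about 2 mm. The wrist camera is an equidistant fisheye: a pixel r from the principal point sees the ray r / f radians off the axis. A picture is of the moment at which its call begins: read the wrist's pose just before it. camera_params takes no time and is no camera call; for the wrist camera it gives the pose at the moment of the call.
- ctrl.close_job(): hands the job in; it is judged then, once.
The state is a dict: "time": time; "joint_pos": joint angles; "qd": joint speeds; "joint_efforts": joint torques, N m; "position": TCP position; "tool_rot": TCP orientation; "ft_force": force on the tool from outside, world axes, zero at the start; "ft_torque": the same for the moment, N m; "opening": finger opening in m; "grasp_force": force on a finger pad.
Only numpy, scipy, OpenCV 4.12 (cv2) and the standard library are available. Lean on these libraries where they do the work, as an engineer would, in place of code of your own. Each camera call takes 0.05 s, during which the arm holds its last target. There are 200 camera calls.

### The job

Put the three sharpening stones away to dry, each lying flat, right side up, in the tray whose floor has its own colour. The terracotta stone is still on the holder: swing the hold-down bar up until it stands about upright before you take that stone out, and leave the bar up. Set the stones down gently, since they chip when dropped, and do not disturb the spray bottle.

Things in the scene. Friction and masses are not known exactly. Their poses are not given: they have to be found in the camera images.
- stone_green: green coarse sharpening stone, a loose solid block 140 (its x) x 50 (its y) x 28 mm (z), about 0.4 kg; origin at the centre of its underside, z up. At the start it lies flat on the bench.
- stone_terracotta: terracotta medium sharpening stone, a loose solid block 140 (its x) x 50 (its y) x 28 mm (z), about 0.4 kg; origin at the centre of its underside, z up. At the start it lies on the holder, under the hold-down bar, its x along the holder's x.
- stone_white: white fine sharpening stone, a loose solid block 140 (its x) x 50 (its y) x 28 mm (z), about 0.4 kg; origin at the centre of its underside, z up. At the start it lies flat on the bench.
- tray_green: drying tray with a green floor and dark steel rim, fixed to the bench, open on top: outside 168 (its x) x 78 (its y) x 12 mm high; floor 4 mm thick, walls 5 mm thick rising 8 mm above the floor; inside 158 x 68 mm, so a stone has 9 mm play on every side. Origin at the centre of its underside, z up.
- tray_terracotta: drying tray with a terracotta floor and dark steel rim, fixed to the bench, open on top: outside 168 (its x) x 78 (its y) x 12 mm high; floor 4 mm thick, walls 5 mm thick rising 8 mm above the floor; inside 158 x 68 mm, so a stone has 9 mm play on every side. Origin at the centre of its underside, z up.
- tray_white: drying tray with a white floor and dark steel rim, fixed to the bench, open on top: outside 168 (its x) x 78 (its y) x 12 mm high; floor 4 mm thick, walls 5 mm thick rising 8 mm above the floor; inside 158 x 68 mm, so a stone has 9 mm play on every side. Origin at the centre of its underside, z up.
- holder: fixed wooden stone holder, board 225 (x) x 90 (y) x 16 mm, from x = -95 to +130 mm. Origin on the bench under the centre of the stone's seat (seat top z = 16, stone's top z = 44 mm). Rubber strips 4 mm high at y = +-30 mm, stop 10 mm high at x = 75 mm; the -x end is open: slide the stone out that way or lift it. Hinge posts 62 mm high at x = 94 to 116 mm.
- bar (a joint): hold-down bar's angle, rad: 0 to 0.06 at the start = down along the stone's top; grows as its free end swings up and back towards the holder's +x; 1.57 upright, stop at 1.8. Hinge axis: along the holder's y at its x = 105, z = 52 mm. Steel bar 20 mm wide, 8 thick, reaching 98 mm from the hinge towards -x; stiff hinge (0.14 N m), stays where it is left.
- bar_handle (a point): centre of the blue handle near the bar's free end: a round crosspiece 16 mm in diameter, 32 mm long along the holder's y, on a post 12 mm wide. With the bar down it is at x = 15, y = 0, z = 82 mm of the holder (38 mm above the stone): 90 mm towards -x and 30 mm up from the hinge axis; it turns with the bar.
- spray: white spray bottle with a yellow head, 76 mm in diameter, 198 mm high, loose, a bystander; origin at the centre of its underside.
Not all that is in view belongs to the job. There is more than one size of the tray_terracotta; the job needs the smaller. Leave any purple look-alike of the tray_green alone.

How it is judged:
On the way:
1. the hold-down bar is up (beyond 1.2 rad) while the terracotta stone still lies on its seat in the holder (value of joint bar above 1.2 rad and horizontal distance between stone_terracotta and holder below 0.03 m and z of stone_terracotta in the frame of holder below 0.03 m), for 0.2 s.
At the end, for the whole second after the job is handed in: Each stone lies flat (within 0.08 rad) on the floor of the tray of its own colour, within 14 mm of the tray's centre, lengthwise in it and at rest, and the hold-down bar is still up, beyond 1.2 rad (horizontal distance between stone_green and tray_green below 0.014 m and z of stone_green in the frame of tray_green between 0.001 and 0.008 m and angle between each of stone_green, stone_terracotta, stone_white's own z axis and vertical below 0.08 rad and angle between the x axis of stone_green and the x axis of tray_green, either way round below 0.35 rad and linear speed of each of stone_green, stone_terracotta, stone_white below 0.02 m/s and horizontal distance between stone_terracotta and tray_terracotta below 0.014 m and z of stone_terracotta in the frame of tray_terracotta between 0.001 and 0.008 m and angle between the x axis of stone_terracotta and the x axis of tray_terracotta, either way round below 0.35 rad and horizontal distance between stone_white and tray_white below 0.014 m and z of stone_white in the frame of tray_white between 0.001 and 0.008 m and angle between the x axis of stone_white and the x axis of tray_white, either way round below 0.35 rad and value of joint bar above 1.2 rad); the robot touches nothing.
It fails at once if the spray bottle is shifted by more than 40 mm or tipped (distance of spray from where it was at the start of the episode above 0.04 m or angle between spray's own z axis and vertical above 0.4 rad).
It fails at once if the green stone is dropped: it comes down near the bench (underside below 30 mm) faster than 0.7 m/s (height (world z) of stone_green below 0.03 m and linear speed of stone_green above 0.7 m/s).
It fails at once if the terracotta stone is dropped: it comes down near the bench (underside below 30 mm) faster than 0.7 m/s (height (world z) of stone_terracotta below 0.03 m and linear speed of stone_terracotta above 0.7 m/s).
It fails at once if the white stone is dropped: it comes down near the bench (underside below 30 mm) faster than 0.7 m/s (height (world z) of stone_white below 0.03 m and linear speed of stone_white above 0.7 m/s).
It also fails if it takes over 102 s, if anything falls off the work surface, if the arm or the gripper's body presses on something with over 40 N, if the wrist force passes 120 N, or if a joint passes its speed limit or range.

## Working session

There is one attempt and no reset: what is moved stays moved. The work goes in short steps, Python scripts to look and compute and a shell command to move; the robot and the scene stay as the last step left them, time stands still between calls to the robot, and variables do not carry over. Pictures are saved under pics/ and viewed, at most 14 in all, crops included, and the job is handed in when it is done.

```bash
ls; mkdir -p pics
python3 - <<'E'
from cell import readout, optics
import cv2
s=readout.get_state();print(s)
for n in("top","scene"):
    p=optics.camera_params(n);print(n,p)
    cv2.imwrite(f"pics/{n}0.png",optics.grab_frame(n)[:,:,::-1])
E
```

```text
pics
{'time': 0.0, 'joint_pos': array([-1.2317832 ,  0.62930617,  0.03841359,  1.51832673, -0.0270108 ,
        0.99630068, -0.01999537]), 'qd': array([-0.00124281, -0.00109687, -0.00022325, -0.00115681,  0.00057356,
       -0.00206414,  0.00259597]), 'joint_efforts': array([ 9.32820558e-05, -5.49753785e+01,  1.14327595e+00, -1.86631894e+01,
       -5.22911910e-02,  2.37661792e-02,  1.59201563e-04]), 'position': array([0.25569976, 0.59688989, 0.2045927 ]), 'tool_rot': array([[-9.19184926e-01,  3.93825531e-01, -7.22614181e-04],
       [ 3.93826194e-01,  9.19183400e-01, -1.67492758e-03],
       [ 4.58571501e-06, -1.82415258e-03, -9.99998336e-01]]), 'ft_force': array([-0.50952505, -0.67275373, -0.23420217]), 'ft_torque': array([0.02323656, 0.03342481, 0.00165671]), 'grasp_force': 0.0, 'opening': 0.09410658038437494}
top {'fovy': 54.64528759957887, 'cx': 280.587282385815, 'cy': 198.50433329541258, 'origin': array([0.38367531, 0.09248121, 1.01575034]), 'attitude': array([[ 0.00219722,  0.99543663, -0.09539964],
       [-0.99997281,  0.00285869,  0.00679764],
       [ 0.00703934,  0.09538211,  0.99541584]])}
scene {'fovy': 47.60526453292608, 'cx': 286.2244873488079, 'cy': 216.31668078611096, 'origin': array([ 1.01210189, -0.79879077,  0.84732921]), 'attitude': array([[ 0.85541805, -0.29196884,  0.42780153],
       [ 0.51773799,  0.50498657, -0.69060549],
       [-0.01439874,  0.81224551,  0.58313799]])}
```

View pics/top0.png

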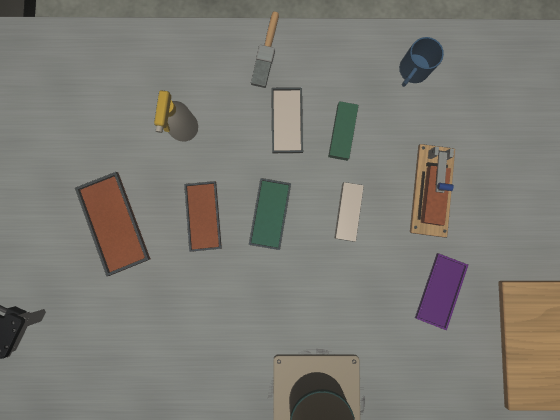

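View pics/scene0.png

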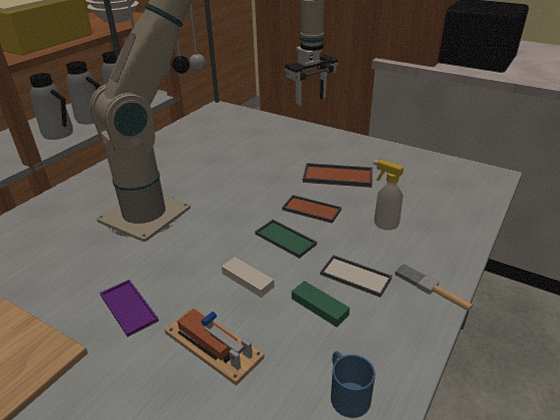

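Candidates (top view). Terracotta trays: small (203,216), large (112,223), so I take the small one. Green tray: (270,214), with the purple look-alike at (442,291) left alone. White tray: (287,120). Stones: green (343,131), white (349,212), and terracotta on the holder at (436,193), bar down with its blue handle at (445,187) and the hinge at the top end. Spray bottle: (178,115).

```bash
cat > h.py <<'E'
import numpy as np, cv2
from cell import readout, optics
def ray(p,px):
    px=np.atleast_2d(np.array(px,float)); f=210/np.tan(np.radians(p["fovy"]/2))
    d=np.c_[(px[:,0]-p["cx"])/f,-(px[:,1]-p["cy"])/f,-np.ones(len(px))]
    return d@np.array(p["attitude"]).T
def rayfish(p,px):
    px=np.atleast_2d(np.array(px,float)); f=210/np.tan(np.radians(p["fovy"]/2))
    u=px-[p["cx"],p["cy"]]; r=np.hypot(*u.T)+1e-9; t=r/f
    d=np.c_[np.sin(t)*u[:,0]/r,-np.sin(t)*u[:,1]/r,-np.cos(t)]
    return d@np.array(p["attitude"]).T
def plane(p,px,z,fish=False):
    d=(rayfish if fish else ray)(p,px); o=np.array(p["origin"])
    return (o+d*((z-o[2])/d[:,2])[:,None])[:,:2]
def blob(m,seed):
    n,l,s,c=cv2.connectedComponentsWithStats(m.astype(np.uint8)); ys,xs=np.nonzero(l)
    k=np.argmin((xs-seed[0])**2+(ys-seed[1])**2); b=(l==l[ys[k],xs[k]]).astype(np.uint8)
    return max(cv2.findContours(b,cv2.RETR_EXTERNAL,cv2.CHAIN_APPROX_NONE)[0],key=cv2.contourArea)[:,0]
def rect(p,cnt,z,fish=False):
    w=plane(p,cnt,z,fish); (c,s,a)=cv2.minAreaRect((w*1000).astype(np.float32))
    if s[0]<s[1]: a+=90; s=s[::-1]
    a=(a+90)%180-90
    return np.round(c,1),np.round(s,1),round(a,1)
E
python3 - <<'E'
from h import *
p=optics.camera_params("top"); im=cv2.imread("pics/top0.png"); hsv=cv2.cvtColor(im,cv2.COLOR_BGR2HSV).astype(int); H,S,V=hsv[...,0],hsv[...,1],hsv[...,2]
for y,x in [(216,203),(214,270),(120,287),(131,343),(212,349),(200,434),(230,225),(187,445),(147,303),(230,415)]: print((x,y),hsv[y,x])
red=((H<12)&(S>110)); gr=(H>60)&(H<90)&(S>80); wh=(S<70)&(V>150)
wh=(V>160)
for n,m,s,z in[("tT",red,(203,216),.004),("tG",gr,(270,214),.004),("tW",wh,(287,120),.004),("sG",gr,(343,131),.028),("sW",wh,(349,212),.028),("sT",red,(434,200),.044)]:
    print(n,*rect(p,blob(m,s),z))
bl=(H>105)&(H<120)&(S>150); c=blob(bl,(445,187)); print("handle",c.mean(0),plane(p,[c.mean(0)],.086))
cv2.imwrite("pics/crop1.png",cv2.resize(im[130:250,180:470],None,fx=2.7,fy=2.7,interpolation=cv2.INTER_CUBIC))
E
```

```text
(203, 216) [  9 138 129]
(270, 214) [75 89 97]
(287, 120) [ 17  36 176]
(343, 131) [72 85 96]
(349, 212) [ 17  35 182]
(434, 200) [  9 135 128]
(225, 230) [ 36  10 130]
(445, 187) [112 137 119]
(303, 147) [ 38   8 127]
(415, 230) [ 17 102 158]
tT [436.9 280. ] [157.   66.1] 5.7
tG [443.1 112.8] [156.  66.] -9.6
tW [682.2  69.9] [151.3  65.9] 0.2
sG [651.5 -70.6] [136.9  47.5] -10.3
sW [447.7 -81.8] [137.6  47.8] -8.8
sT [ 486.8 -291.2] [139.2  49.4] -8.4Traceback (most recent call last):
  File "<stdin>", line 8, in <module>
  File "h.py", line 17, in blob
    k=np.argmin((xs-seed[0])**2+(ys-seed[1])**2); b=(l==l[ys[k],xs[k]]).astype(np.uint8)
    return _wrapfunc(a, 'argmin', axis=axis, out=out, **kwds)
    return bound(*args, **kwds)
ValueError: attempt to get argmin of an empty sequence
```

Run:
```python
from h import *
p=optics.camera_params("top"); im=cv2.imread("pics/top0.png"); H,S,V=cv2.split(cv2.cvtColor(im,cv2.COLOR_BGR2HSV).astype(int)) if 0 else cv2.split(cv2.cvtColor(im,cv2.COLOR_BGR2HSV))
bl=(H>105)&(H<120)&(S>100); c=blob(bl,(445,187)); print("handle px",c.mean(0),plane(p,[c.mean(0)],.086),*rect(p,c,.085))
a=np.radians(-8.4);R=np.array([[np.cos(a),-np.sin(a)],[np.sin(a),np.cos(a)]]); print("handle expect", np.array([486.8,-291.2])+R@[15,0])
wood=(H>12)&(H<24)&(S>70)&(V>100); wood[:,:400]=0; wood[250:]=0
print("holder",*rect(p,blob(wood,(415,230)),.016))
cv2.imwrite("pics/crop1.png",cv2.resize(im[130:250,180:470],None,fx=2.7,fy=2.7,interpolation=cv2.INTER_CUBIC))
```

```text
handle px [445.58823529 186.5       ] [[ 0.50174658 -0.295143  ]] [ 501.8 -295.7] [30.3 13.7] 83.0
handle expect [ 501.63908499 -293.39124543]
holder [ 502.3 -292.2] [223.9  89.2] -7.3
```

View pics/crop1.png

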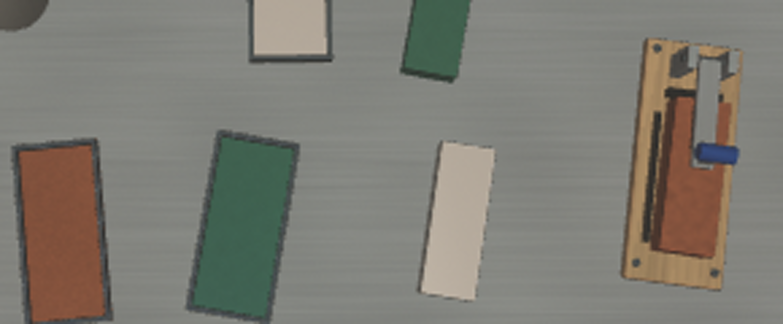

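The crop confirms the choices: small terracotta tray left, green tray, white stone, and the holder with its stone under the bar. I'll rotate the tool first.

```bash
cat >> h.py <<'E'
def to(x,y,z,phi=None):
    "tool-frame units still to go (mm, deg); translation given for present axes"
    s=readout.get_state(); R=np.array(s["tool_rot"]); d=np.array([x,y,z])/1000-s["position"]
    f=np.degrees(np.arctan2(R[1,0],R[0,0])); o=np.round(R.T@d/.025,2)
    ph=np.radians(f if phi is None else phi)
    Rt=np.array([[np.cos(ph),np.sin(ph),0],[np.sin(ph),-np.cos(ph),0],[0,0,-1]])
    rv=cv2.Rodrigues(R.T@Rt)[0].ravel()
    print("t %.1f pos"%s["time"],np.round(np.array(s["position"])*1000,1),"phi %.1f"%f,"units",o,"after turn",np.round(Rt.T@d/.025,2),"turn",np.round(np.degrees(rv)/6,2),"F",np.round(s["ft_force"],1),"open %.4f grip %.1f"%(s["opening"],s["grasp_force"]), "q",np.round(s["joint_pos"],2))
E
T='0 0 0 0 0 1;0 0 0 0 0 1;0 0 0 0 0 1' >/dev/null
python3 -m jog '0 0 0 0 0 1;0 0 0 0 0 1;0 0 0 0 0 1;0 0 0 0 0 1;0 0 0 0 0 1;0 0 0 0 0 1;0 0 0 0 0 1;0 0 0 0 0 1;0 0 0 0 0 1;0 0 0 0 0 1'
python3 -m jog '0 0 0 0 0 1;0 0 0 0 0 1;0 0 0 0 0 1;0 0 0 0 0 1;0 0 0 0 0 1;0 0 0 0 0 1;0 0 0 0 0 1;0 0 0 0 0 1;0 0 0 0 0 1;0 0 0 0 0 1'
python3 -m jog '0 0 0 0 0 1;0 0 0 0 0 1;0 0 0 0 0 1;0 0 0 0 0 1;0 0 0 0 0 1;0 0 0 0 0 1;0 0 0 0 0 1;0 0 0 0 0 0.35;0 0 0 0 0 0'
python3 -c "from h import *;to(470,-289,200,-7.3)"
```

```text
time: 0.93
position: [0.2557, 0.5972, 0.205]
tool_rot: [[-0.113, 0.994, -0.0], [0.994, 0.113, -0.001], [-0.001, -0.001, -1.0]]
ft_force: [0.4, -0.5, 0.1]
opening: 0.0941
grasp_force: 0.0
time: 1.77
position: [0.2556, 0.5973, 0.205]
tool_rot: [[0.804, 0.595, -0.001], [0.595, -0.804, -0.001], [-0.001, 0.0, -1.0]]
ft_force: [0.2, -0.2, -0.7]
opening: 0.0942
grasp_force: 0.0
time: 2.52
position: [0.2555, 0.5973, 0.2048]
tool_rot: [[0.992, -0.128, -0.0], [-0.128, -0.992, -0.001], [-0.0, 0.001, -1.0]]
ft_force: [0.5, -0.1, -0.0]
opening: 0.0938
grasp_force: 0.0
t 2.5 pos [255.5 597.3 204.8] phi -7.3 units [13.03 34.07  0.24] after turn [13.01 34.07  0.19] turn [ 0.01  0.   -0.  ] F [ 0.5 -0.1 -0. ] open 0.0938 grip 0.0 q [-1.65  0.76  0.82  1.53 -0.6   1.12 -2.4 ]
```

```bash
python3 -m jog '0.6 0.97 0 0 0 0;0.6 0.97 0 0 0 0;0.6 0.97 0 0 0 0;0.6 0.97 0 0 0 0;0.6 0.97 0 0 0 0;0.6 0.97 0 0 0 0;0.6 0.97 0 0 0 0;0.6 0.97 0 0 0 0;0.6 0.97 0 0 0 0;0.6 0.97 0 0 0 0' | head -2
python3 -m jog '0.4 0.97 0 0 0 0;0.4 0.97 0 0 0 0;0.4 0.97 0 0 0 0;0.4 0.97 0 0 0 0;0.4 0.97 0 0 0 0;0.4 0.97 0 0 0 0;0.4 0.97 0 0 0 0;0.4 0.97 0 0 0 0;0.4 0.97 0 0 0 0;0.4 0.97 0 0 0 0' |head -2
python3 -m jog '0.3 0.97 0 0 0 0;0.3 0.97 0 0 0 0;0.3 0.97 0 0 0 0;0.3 0.97 0 0 0 0;0.3 0.97 0 0 0 0;0.3 0.97 0 0 0 0;0.3 0.97 0 0 0 0;0.3 0.97 0 0 0 0;0.3 0.97 0 0 0 0;0.3 0.97 0 0 0 0' |head -2
python3 -c "from h import *;to(470,-289,200,-7.3)"
```

```text
time: 3.35
position: [0.3741, 0.3366, 0.2054]
time: 4.18
position: [0.4424, 0.0835, 0.2055]
time: 5.02
position: [0.486, -0.1665, 0.2054]
t 5.0 pos [ 486.  -166.5  205.4] phi -7.2 units [-0.02  4.94  0.21] after turn [-0.01  4.94  0.22] turn [-0.    0.    0.02] F [0.7 0.8 0.1] open 0.0943 grip 0.0 q [-0.23  0.54  0.77  1.91 -0.48  0.89 -0.92]
```

```bash
python3 -m jog '0 0.95 0 0 0 0;0 0.95 0 0 0 0;0 0.95 0 0 0 0;0 0.95 0 0 0 0;0 0.9 0 0 0 0;0 0 0 0 0 0;0 0 0 0 0 0' | head -2
python3 - <<'E'
from h import *
p=optics.camera_params("wrist"); im=optics.grab_frame("wrist")[:,:,::-1].copy(); cv2.imwrite("pics/w1.png",im)
to(470,-289,200,-7.3); print(p["origin"],p["attitude"],p["fovy"])
H,S,V=cv2.split(cv2.cvtColor(im,cv2.COLOR_BGR2HSV)); bl=(H>105)&(H<120)&(S>100)
n,l,st,c=cv2.connectedComponentsWithStats(bl.astype(np.uint8))
for i in range(1,n):
    if st[i,4]>100: print(st[i],c[i],plane(p,[c[i]],.082,True),plane(p,[c[i]],.09,True))
E
```

```text
time: 5.6
position: [0.4704, -0.283, 0.2054]
t 5.7 pos [ 470.9 -281.5  205.2] phi -7.3 units [0.   0.3  0.21] after turn [0.   0.3  0.21] turn [-0.01  0.    0.  ] F [0.8 0.6 0.5] open 0.0940 grip 0.0 q [ 0.02  0.58  0.74  1.82 -0.48  0.93 -0.73]
[ 0.53849914 -0.29231939  0.38402878] [[-1.29130592e-01  9.62653016e-01  2.37958949e-01]
 [-9.91627572e-01 -1.25304685e-01 -3.12008559e-02]
 [-2.18226833e-04 -2.39995640e-01  9.70773941e-01]] 65.70646984690485
[270 165  34  15 499] [286.55911824 171.98196393] [[ 0.50044005 -0.29372106]] [[ 0.50144814 -0.29368393]]
```

View pics/w1.png

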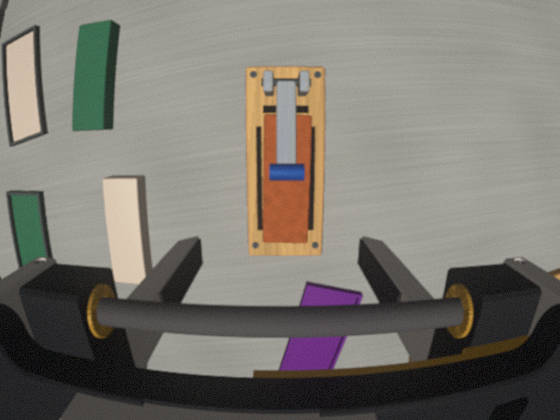

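The wrist view shows the holder straight ahead with the blue handle at (287,172), which is world (501,-294). I'll go to the handle and straddle its ends.

Run:
```python
from h import *
to(501,-293.7,66,-7.3)
p=optics.camera_params("wrist"); im=cv2.imread("pics/w1.png")
H,S,V=cv2.split(cv2.cvtColor(im,cv2.COLOR_BGR2HSV))
wood=(H>8)&(H<26)&(S>60)&(V>130); red=(H<9)&(S>110)
wd=blob(wood,(255,150)); print("holder",*rect(p,wd,.016,True)); print("stone",*rect(p,blob(red,(285,205)),.044,True))
wh=(V>165)&(S<60); print("white",*rect(p,blob(wh,(125,230)),.028,True))
```

```text
t 5.7 pos [ 470.9 -281.5  205.2] phi -7.3 units [1.26 0.34 5.57] after turn [1.26 0.33 5.57] turn [-0.01  0.    0.  ] F [0.8 0.6 0.5] open 0.0940 grip 0.0 q [ 0.02  0.58  0.74  1.82 -0.48  0.93 -0.73]
holder [ 503.  -291.7] [222.9  89.5] -7.1
stone [ 463.3 -294. ] [0. 0.] 0.0
white [449.3 -68.5] [139.9  74.9] -9.2
```

```bash
python3 -m jog '0.42 0.1 0 0 0 0;0.42 0.1 0 0 0 0;0.42 0.1 0 0 0 0;0 0 0.9 0 0 0;0 0 0.9 0 0 0;0 0 0.9 0 0 0;0 0 0.9 0 0 0;0 0 0.9 0 0 0;0 0 0.6 0 0 0;0 0 0.45 0 0 0' | head -2
python3 -m jog '0 0 0 0 0 0;0 0 0 0 0 0' | head -2
python3 -c "from h import *;to(501,-293,66,-7.3)"
```

```text
time: 6.48
position: [0.5013, -0.2907, 0.0648]
time: 6.65
position: [0.5016, -0.2925, 0.0666]
t 6.7 pos [ 501.6 -292.5   66.6] phi -7.2 units [-0.02  0.02  0.02] after turn [-0.02  0.02  0.02] turn [-0.01  0.01  0.01] F [0.2 0.8 0.4] open 0.0942 grip 0.0 q [ 0.12  0.8   0.58  1.84 -0.65  0.7  -0.61]
```

```bash
python3 -m jog '0 0 0 0 0 0;0 0 0 0 0 0;0 0 0 0 0 0;0 0 0 0 0 0;0 0 0 0 0 0;0 0 0 0 0 0;0 0 0 0 0 0;0 0 0 0 0 0;0 0 0 0 0 0;0 0 0 0 0 0' 0.25 8
python3 - <<'E'
from h import *
to(501,-293,66,-7.3)
# arc of handle from hinge, in units of 25 mm (holder x, up): differences per 0.2 rad
th=np.arange(0,1.61,.2); P=np.c_[-90*np.cos(th)+30*np.sin(th),90*np.sin(th)+30*np.cos(th)]
print(np.round(np.diff(P,axis=0)/25,2))
E
```

```text
time: 7.48
position: [0.5013, -0.2933, 0.0667]
tool_rot: [[0.992, -0.127, -0.0], [-0.127, -0.992, 0.0], [-0.0, -0.0, -1.0]]
ft_force: [-0.3, 0.4, -0.1]
opening: 0.0321
grasp_force: 8.0
t 7.5 pos [ 501.3 -293.3   66.7] phi -7.3 units [-0.01 -0.01  0.03] after turn [-0.01 -0.01  0.03] turn [-0.  0.  0.] F [-0.3  0.4 -0.1] open 0.0321 grip 8.0 q [ 0.13  0.8   0.58  1.84 -0.65  0.7  -0.61]
[[ 0.31  0.69]
 [ 0.44  0.62]
 [ 0.55  0.52]
 [ 0.65  0.4 ]
 [ 0.71  0.26]
 [ 0.75  0.11]
 [ 0.76 -0.04]
 [ 0.73 -0.19]]
```

```bash
python3 -m jog '0.14 0 -0.36 0 0 0;0.17 0 -0.34 0 0 0;0.2 0 -0.32 0 0 0;0.23 0 -0.3 0 0 0;0.26 0 -0.27 0 0 0;0.29 0 -0.24 0 0 0;0.31 0 -0.21 0 0 0;0.33 0 -0.18 0 0 0' - 12 | sed -n '2p;4,6p'
python3 -m jog '0.35 0 -0.15 0 0 0;0.36 0 -0.11 0 0 0;0.37 0 -0.07 0 0 0;0.38 0 -0.03 0 0 0;0.38 0 0.01 0 0 0;0.38 0 0.04 0 0 0;0.37 0 0.08 0 0 0;0 0 0 0 0 0;0 0 0 0 0 0' | sed -n '2p;4,6p'
python3 - <<'E'
from h import *
to(501,-293,66,-7.3)
for n in("wrist","scene"): cv2.imwrite(f"pics/{n}2.png",optics.grab_frame(n)[:,:,::-1])
im=cv2.imread("pics/scene2.png"); cv2.imwrite("pics/c2.png",cv2.resize(im[260:400,130:300],None,fx=3,fy=3))
E
```

```text
position: [0.5488, -0.2994, 0.1225]
ft_force: [0.5, -1.9, -8.1]
opening: 0.0321
grasp_force: 12.0
position: [0.6144, -0.3078, 0.1287]
ft_force: [1.1, 0.3, 0.1]
opening: 0.032
grasp_force: 12.0
t 8.9 pos [ 614.4 -307.8  128.7] phi -7.3 units [-4.58 -0.02  2.5 ] after turn [-4.58 -0.01  2.51] turn [ 0.   -0.01  0.01] F [1.1 0.3 0.1] open 0.0320 grip 12.0 q [ 0.08  0.85  0.66  1.49 -0.58  1.   -0.81]
```

View pics/c2.png

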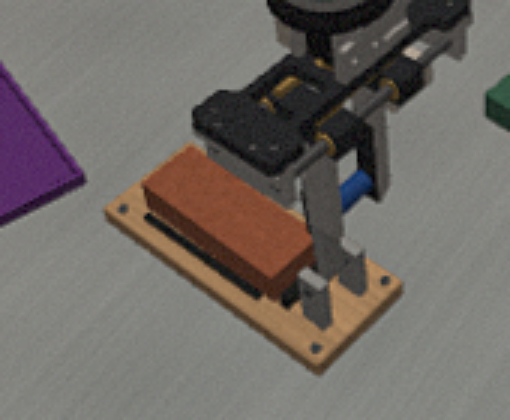

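The scene crop shows the bar standing upright, the handle between the pads behind it and the stone still on its seat. Next I release and back off upward.

```bash
python3 -m jog '0 0 0 0 0 0;0 0 0 0 0 0;0 0 0 0 0 0;0 0 0 0 0 0;0 0 0 0 0 0;0 0 -0.3 0 0 0;0 0 -0.6 0 0 0;0 0 -1 0 0 0;0 0 -1 0 0 0;0 0 -1 0 0 0' 1| sed -n '2p;4,6p'
python3 -m jog '0 0 -0.4 0 0 0;-0.6 0 0 0 0 0;-1 0 0 0 0 0;-1 0 0 0 0 0;-1 0 0 0 0 0;-1 0 0 0 0 0;-0.5 0 0 0 0 0;0 0 0 0 0 0;0 0 0 0 0 0;0 0 0 0 0 0' | sed -n '2p;4,6p'
python3 - <<'E'
from h import *
to(485.6,-289.5,29,-7.3)
p=optics.camera_params("wrist"); im=optics.grab_frame("wrist")[:,:,::-1].copy(); cv2.imwrite("pics/w3.png",im)
p2=optics.camera_params("top"); t=optics.grab_frame("top")[:,:,::-1].copy(); cv2.imwrite("pics/t3.png",t)
H,S,V=cv2.split(cv2.cvtColor(im,cv2.COLOR_BGR2HSV)); red=(H<12)&(S>130)
n,l,st,c=cv2.connectedComponentsWithStats(red.astype(np.uint8))
for i in range(1,n):
    if st[i,4]>400: print(st[i],c[i],*rect(p,blob(l==i,c[i]),.044,True))
E
```

```text
position: [0.6132, -0.3078, 0.2269]
ft_force: [0.7, 0.3, 0.1]
opening: 0.0931
grasp_force: 0.0
position: [0.4883, -0.2914, 0.2354]
ft_force: [0.5, 0.3, -0.3]
opening: 0.0938
grasp_force: 0.0
t 10.7 pos [ 488.3 -291.4  235.4] phi -7.2 units [-0.13 -0.06  8.26] after turn [-0.12 -0.06  8.26] turn [ 0.   -0.01  0.01] F [ 0.5  0.3 -0.3] open 0.0938 grip 0.0 q [ 0.02  0.58  0.76  1.73 -0.46  1.02 -0.76]
[ 258  133   47  116 4893] [280.75965665 190.32965461] [ 487.1 -292.3] [137.3  51.4] -8.4
```

View pics/w3.png

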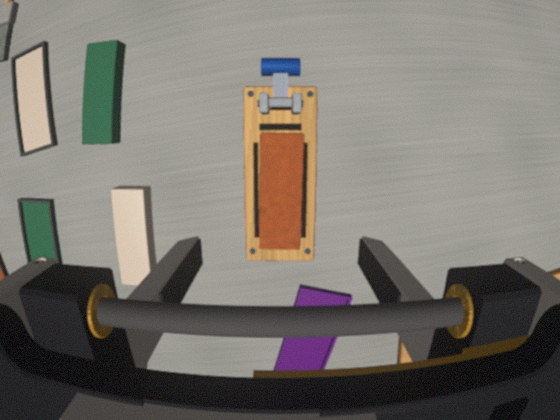

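Wrist view: bar up (handle at (280,67)), and the stone is clear at (281,190), world (487,-291). I'll grasp it now.

```bash
python3 -m jog '-0.06 -0.02 0.9 0 0 -0.1;0 0 1 0 0 0;0 0 1 0 0 0;0 0 1 0 0 0;0 0 1 0 0 0;0 0 1 0 0 0;0 0 0.9 0 0 0;0 0 0.7 0 0 0;0 0 0.5 0 0 0;0 0 0.28 0 0 0' | sed -n '2p;4,6p'
python3 -m jog '0 0 0 0 0 0;0 0 0 0 0 0' | head -2
python3 -c "from h import *;to(486.5,-291,28,-7.3)"
python3 -m jog '0 0 0 0 0 0;0 0 0 0 0 0;0 0 0 0 0 0;0 0 0 0 0 0;0 0 0 0 0 0;0 0 0 0 0 0;0 0 0 0 0 0;0 0 0 0 0 0' 0.4 30 | sed -n '2p;4,6p'
```

```text
position: [0.4854, -0.2904, 0.0265]
ft_force: [-0.7, -0.3, -0.6]
opening: 0.0941
grasp_force: 0.0
time: 11.77
position: [0.4859, -0.2912, 0.0286]
t 11.8 pos [ 485.9 -291.2   28.6] phi -6.7 units [ 0.02 -0.01  0.03] after turn [ 0.02 -0.01  0.03] turn [ 0.  -0.   0.1] F [ 0.1  0.8 -0.4] open 0.0940 grip 0.0 q [ 0.17  0.83  0.52  1.9  -0.7   0.6  -0.54]
position: [0.4856, -0.2912, 0.0286]
ft_force: [0.2, -1.0, 0.9]
opening: 0.0497
grasp_force: 29.8
```

```bash
python3 -m jog '0 0 -0.3 0 0 0;0 0 -0.6 0 0 0;0 0 -1 0 0 0;0 0 -1 0 0 0;0 0 -1 0 0 0;0 0 -0.6 0 0 -0.5;0 0 0 0 0 -0.6;0 0 0 0 0 -0.6;0 0 0 0 0 -0.37;0 0 0 0 0 0' | sed -n '2p;4,6p'
python3 -c "from h import *;to(436,280,50,5.7)"
```

```text
position: [0.485, -0.2902, 0.141]
ft_force: [0.8, 0.6, -3.3]
opening: 0.05
grasp_force: 29.8
t 13.3 pos [ 485.  -290.2  141. ] phi 5.8 units [  0.35 -22.88   3.67] after turn [  0.32 -22.89   3.64] turn [-0.01  0.01  0.01] F [ 0.8  0.6 -3.3] open 0.0500 grip 29.8 q [ 0.11  0.66  0.61  1.83 -0.51  0.81 -0.49]
```

```bash
python3 -m jog '0 -0.4 0 0 0 0;0 -0.8 0 0 0 0;0 -1 0 0 0 0;0 -1 0 0 0 0;0 -1 0 0 0 0;0 -1 0 0 0 0;0 -1 0 0 0 0;0 -1 0 0 0 0;0 -1 0 0 0 0;0 -1 0 0 0 0' | sed -n '2p;4,6p'
python3 -m jog '0 -1 0 0 0 0;0 -1 0 0 0 0;0 -1 0 0 0 0;0 -1 0 0 0 0;0.04 -1 0 0 0 0;0.06 -1 0 0 0 0;0.06 -1 0 0 0 0;0.06 -1 0 0 0 0;0.06 -1 0 0 0 0;0.06 -1 0 0 0 0' | sed -n '2p;4,6p'
python3 -m jog '0 -1 0 0 0 0;0 -1 0 0 0 0;0 -0.9 0 0 0 0;0 -0.5 0 0 0 0;0 -0.2 0 0 0 0;0 0 0.5 0 0 0;0 0 0.8 0 0 0;0 0 0.8 0 0 0;0 0 0 0 0 0;0 0 0 0 0 0' | sed -n '2p;4,6p'
python3 -c "from h import *;to(436,280,17,5.7)"
```

```text
position: [0.4616, -0.06, 0.1409]
ft_force: [0.9, 0.3, -4.5]
opening: 0.0496
grasp_force: 29.8
position: [0.4448, 0.1893, 0.1409]
ft_force: [0.1, -0.8, -3.8]
opening: 0.0497
grasp_force: 29.8
position: [0.4366, 0.2754, 0.0882]
ft_force: [1.1, 0.4, -3.8]
opening: 0.0497
grasp_force: 29.8
t 15.8 pos [436.6 275.4  88.2] phi 5.6 units [-0.   -0.19  2.85] after turn [-0.01 -0.18  2.85] turn [ 0.02  0.02 -0.02] F [ 1.1  0.4 -3.8] open 0.0497 grip 29.8 q [-1.02  0.71  0.63  2.01 -0.68  0.65 -1.42]
```

```bash
python3 -m jog '0 -0.19 0.5 0 0 0;0 0 0.7 0 0 0;0 0 0.7 0 0 0;0 0 0.4 0 0 0;0 0 0.2 0 0 0;0 0 0.1 0 0 0;0 0 0 0 0 0;0 0 0 0 0 0' | sed -n '2p;4,6p'
python3 -m jog '0 0 0.08 0 0 0;0 0 0.06 0 0 0;0 0 0.04 0 0 0;0 0 0.02 0 0 0;0 0 0 0 0 0' | sed -n '2p;4,6p'
python3 -c "from h import *;to(436,280,17,5.7)"
```

```text
position: [0.4373, 0.282, 0.0241]
ft_force: [0.4, -0.7, -4.3]
opening: 0.0501
grasp_force: 29.8
position: [0.4366, 0.2819, 0.0184]
ft_force: [0.7, -0.5, -4.3]
opening: 0.0499
grasp_force: 29.8
t 16.9 pos [436.6 281.9  18.4] phi 5.7 units [-0.03  0.07  0.06] after turn [-0.03  0.07  0.06] turn [-0.  0.  0.] F [ 0.7 -0.5 -4.3] open 0.0499 grip 29.8 q [-0.95  0.81  0.5   2.03 -0.79  0.51 -1.33]
```

```bash
python3 -m jog '0 0.07 0 0 0 0;0 0 0.03 0 0 0;0 0 0.03 0 0 0;0 0 0.02 0 0 0;0 0 0 0 0 0' | sed -n '2p;4,6p'
python3 -m jog '0 0 0.02 0 0 0;0 0 0 0 0 0;0 0 0 0 0 0' | sed -n '2p;4,6p'
```

```text
position: [0.4368, 0.2801, 0.0166]
ft_force: [-0.5, -0.1, -0.6]
opening: 0.0497
grasp_force: 29.8
position: [0.4369, 0.28, 0.0166]
ft_force: [-1.0, -1.0, 5.7]
opening: 0.0496
grasp_force: 29.9
```

```bash
python3 -m jog '0 0 0 0 0 0;0 0 0 0 0 0;0 0 0 0 0 0;0 0 0 0 0 0;0 0 0 0 0 0;0 0 -0.2 0 0 0;0 0 -0.6 0 0 0;0 0 -1 0 0 0;0 0 -1 0 0 0;0 0 -1 0 0 0' 0.85 | sed -n '2p;4,6p'
python3 -m jog '0 0 -1 0 0 0;0 0 -1 0 0 0;0 0 0 0 0 0;0 0 0 0 0 0' | sed -n '2p;4,6p'
python3 - <<'E'
from h import *
to(449,-81.8,14,-9)
p=optics.camera_params("wrist"); im=optics.grab_frame("wrist")[:,:,::-1].copy(); cv2.imwrite("pics/w4.png",im)
E
```

```text
position: [0.4366, 0.2798, 0.1121]
ft_force: [0.7, 0.0, 0.3]
opening: 0.08
grasp_force: 0.0
position: [0.4374, 0.2807, 0.1622]
ft_force: [0.1, -0.2, -0.6]
opening: 0.0803
grasp_force: 0.0
t 18.7 pos [437.4 280.7 162.2] phi 5.7 units [-1.01 14.48  5.9 ] after turn [ 2.72 14.25  5.93] turn [-0.02 -0.02  2.46] F [ 0.1 -0.2 -0.6] open 0.0803 grip 0.0 q [-1.11  0.61  0.74  1.94 -0.57  0.81 -1.52]
```

View pics/w4.png

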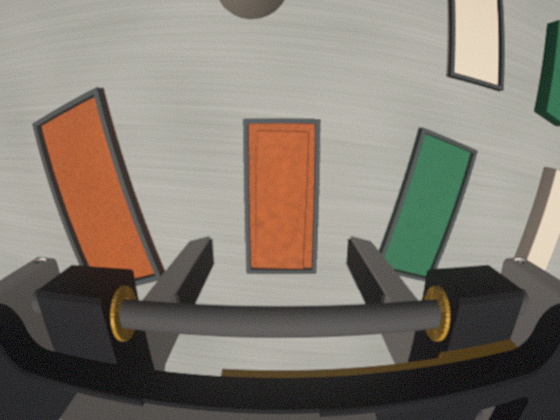

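The terracotta stone lies inside its tray, centred at about (281,197) in the wrist view. White stone next.

```bash
python3 -m jog '0 0 0 0 0 0.8;0 0 0 0 0 0.9;0 0 0 0 0 0.76;0.2 0.9 0 0 0 0;0.2 1 0 0 0 0;0.2 1 0 0 0 0;0.2 1 0 0 0 0;0.2 1 0 0 0 0;0.2 1 0 0 0 0;0.2 1 0 0 0 0' 1 | sed -n '2p;4,6p'
python3 -m jog '0.2 1 0 0 0 0;0.2 1 0 0 0 0;0.2 1 0 0 0 0;0.2 1 0 0 0 0;0.2 1 0 0 0 0;0 1 0 0 0 0;0 0 0 0 0 0;0 0 0 0 0 0' | sed -n '2p;4,6p'
python3 - <<'E'
from h import *
to(447.7,-81.8,13,-9)
p=optics.camera_params("wrist"); im=optics.grab_frame("wrist")[:,:,::-1].copy(); cv2.imwrite("pics/w5.png",im)
H,S,V=cv2.split(cv2.cvtColor(im,cv2.COLOR_BGR2HSV)); 
for thr in (165,180,195,210,225):
    m=(V>thr)&(S<80); n,l,st,c=cv2.connectedComponentsWithStats(m.astype(np.uint8))
    for i in range(1,n):
        if st[i,4]>1500: print(thr,st[i],*rect(p,blob(l==i,c[i]),.028,True))
E
```

```text
position: [0.4431, 0.103, 0.1598]
ft_force: [1.0, 0.3, -0.3]
opening: 0.0941
grasp_force: 0.0
position: [0.4443, -0.0489, 0.1601]
ft_force: [0.4, 0.2, -0.1]
opening: 0.094
grasp_force: 0.0
t 20.2 pos [444.3 -48.9 160.1] phi -9.2 units [0.36 1.28 5.88] after turn [0.34 1.28 5.88] turn [ 0.    0.02 -0.04] F [ 0.4  0.2 -0.1] open 0.0940 grip 0.0 q [-0.48  0.52  0.77  2.12 -0.56  0.71 -1.07]
165 [ 112    0   63   81 4011] [645.8  61. ] [96.4 60.9] 0.8
165 [ 288  122   62  139 6954] [446.4 -88.4] [139.4  60.4] -9.0
180 [ 112    0   62   80 3945] [646.  61.] [96.1 60.2] 0.8
180 [ 288  122   51  138 6737] [447.7 -82.6] [138.4  48.6] -8.9
195 [ 113    0   61   80 3872] [645.9  60.9] [95.2 59.5] 0.7
195 [ 288  123   50  137 6517] [447.5 -82.2] [137.3  47.7] -8.9
210 [ 289  123   49  136 6329] [447.9 -82.4] [136.1  46.3] -9.1
```

View pics/w5.png

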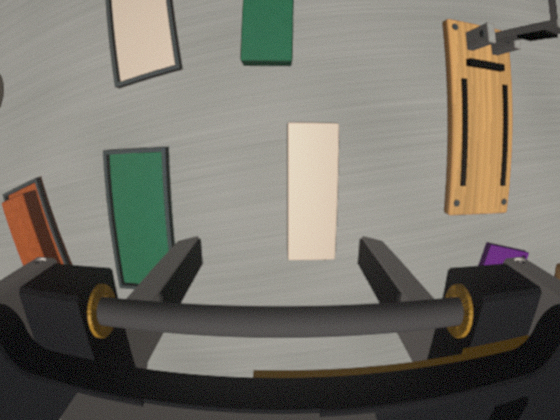

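The white stone is free at (312,192), world (447.7,-82.4), which agrees with the top view. Grasping it.

```bash
python3 -m jog '0.1 0.4 0 0 0 0;0.15 0.5 0 0 0 0;0.1 0.4 0.4 0 0 0;0 0 0.9 0 0 0;0 0 1 0 0 0;0 0 1 0 0 0;0 0 1 0 0 0;0 0 0.8 0 0 0;0 0 0.5 0 0 0;0 0 0.25 0 0 0' | sed -n '2p;4,6p'
python3 -m jog '0 0 0 0 0 0;0 0 0 0 0 0' | head -2
python3 -c "from h import *;to(447.7,-82.4,13,-9)"
python3 -m jog '0 0 0 0 0 0;0 0 0 0 0 0;0 0 0 0 0 0;0 0 0 0 0 0;0 0 0 0 0 0;0 0 0 0 0 0;0 0 0 0 0 0;0 0 0 0 0 0' 0.4 30 | sed -n '2p;4,6p'
```

```text
position: [0.4477, -0.0793, 0.0126]
ft_force: [-0.0, -0.1, 0.3]
opening: 0.0939
grasp_force: 0.0
time: 21.28
position: [0.4489, -0.0806, 0.0146]
t 21.3 pos [448.9 -80.6  14.6] phi -9.0 units [-0.04  0.08  0.06] after turn [-0.04  0.08  0.06] turn [-0.    0.01  0.  ] F [-0.2 -0.7 -0.5] open 0.0942 grip 0.0 q [-0.15  0.75  0.41  2.2  -0.88  0.36 -0.73]
position: [0.449, -0.0816, 0.0148]
ft_force: [0.6, -1.2, 2.0]
opening: 0.0496
grasp_force: 30.0
```

```bash
python3 -m jog '0 0 -0.3 0 0 0;0 0 -0.6 0 0 0;0 0 -1 0 0 0;0 0 -1 0 0 0;0 0 -1 0 0 0;0 0 -0.6 0 0 -0.3;0 0 0 0 0 -0.6;0 0 0 0 0 -0.63;0 0 0 0 0 0;0 0 0 0 0 0' | sed -n '2p;4,6p'
python3 - <<'E'
from h import *
p=optics.camera_params("top"); im=cv2.imread("pics/top0.png"); H,S,V=cv2.split(cv2.cvtColor(im,cv2.COLOR_BGR2HSV))
for s in ((287,120),(270,214),(203,216)):
    # outer rim: everything that is not bench grey
    m=((V<95)|(S>30)); m=cv2.morphologyEx(m.astype(np.uint8),cv2.MORPH_OPEN,np.ones((3,3)))
    print("outer",*rect(p,blob(m>0,s),.012))
m=(V>130)&(S>22); print("floorW",*rect(p,blob(m,(287,120)),.004)); m=(V>145); print(*rect(p,blob(m,(287,120)),.004))
to(682,70,80,0.2)
E
```

```text
position: [0.4484, -0.0809, 0.1273]
ft_force: [0.6, 0.3, -4.4]
opening: 0.0496
grasp_force: 30.0
outer [683.7  69.9] [158.   75.7] 0.2
outer [443.  112.5] [168.   77.6] -9.6
outer [437.  277.9] [166.9  79.1] 5.5
floorW [683.5  69.8] [153.9  66.1] 0.2
[682.2  69.8] [151.3  65.9] 0.2
t 22.8 pos [448.4 -80.9 127.3] phi 0.0 units [ 9.35 -6.03  1.89] after turn [ 9.37 -6.    1.89] turn [-0.01  0.01 -0.03] F [ 0.6  0.3 -4.4] open 0.0496 grip 30.0 q [-0.33  0.57  0.66  2.13 -0.6   0.63 -0.82]
```

Run:
```python
from h import *
p=optics.camera_params("wrist"); im=optics.grab_frame("wrist")[:,:,::-1].copy(); cv2.imwrite("pics/w6.png",im)
t=cv2.imread("pics/top0.png")[60:170,240:370]
cv2.imwrite("pics/c6.png",np.hstack([cv2.resize(im,(560,420)),cv2.resize(t,(240,203)) if 0 else cv2.copyMakeBorder(cv2.resize(t,(240,203)),0,217,0,0,cv2.BORDER_CONSTANT)]))
```

```text
(no output)
```

View pics/c6.png

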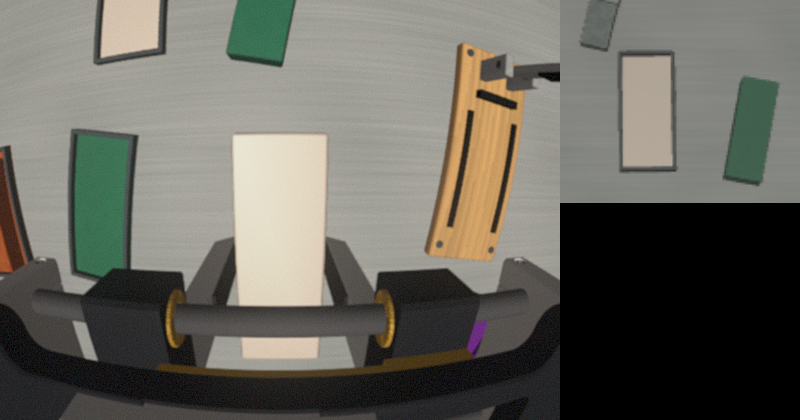

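Run:
```python
from h import *
p=optics.camera_params("top"); im=cv2.imread("pics/top0.png"); g=cv2.cvtColor(im,cv2.COLOR_BGR2GRAY)
prof=g[80:162,276:296].mean(1).round().astype(int)
print(list(zip(range(80,95),prof[:15])),list(zip(range(146,162),prof[66:])))
for r,z in((87,.012),(91,.004),(150.5,.004),(154.5,0)): print(r,z,plane(p,[(286,r)],z)*1000)
p=optics.camera_params("wrist"); g=cv2.cvtColor(cv2.imread("pics/w6.png"),cv2.COLOR_BGR2GRAY)
print(list(zip(range(44,72),g[44:72,125:133].mean(1).round().astype(int))))
print(plane(p,[(129,54),(129,62)],.012,True)*1000)
```

```text
[(80, np.int64(129)), (81, np.int64(128)), (82, np.int64(129)), (83, np.int64(129)), (84, np.int64(129)), (85, np.int64(126)), (86, np.int64(128)), (87, np.int64(95)), (88, np.int64(75)), (89, np.int64(55)), (90, np.int64(110)), (91, np.int64(165)), (92, np.int64(165)), (93, np.int64(166)), (94, np.int64(166))] [(146, np.int64(170)), (147, np.int64(170)), (148, np.int64(170)), (149, np.int64(170)), (150, np.int64(112)), (151, np.int64(77)), (152, np.int64(55)), (153, np.int64(111)), (154, np.int64(135)), (155, np.int64(132)), (156, np.int64(133)), (157, np.int64(135)), (158, np.int64(134)), (159, np.int64(132)), (160, np.int64(135)), (161, np.int64(132))]
87 0.012 [[765.32716249  72.4618882 ]]
91 0.004 [[757.7802919   72.29251679]]
150.5 0.004 [[602.65870359  72.14872596]]
154.5 0 [[593.21327416  72.05878257]]
[(44, np.int64(200)), (45, np.int64(200)), (46, np.int64(200)), (47, np.int64(200)), (48, np.int64(200)), (49, np.int64(200)), (50, np.int64(200)), (51, np.int64(192)), (52, np.int64(156)), (53, np.int64(107)), (54, np.int64(86)), (55, np.int64(80)), (56, np.int64(74)), (57, np.int64(62)), (58, np.int64(62)), (59, np.int64(93)), (60, np.int64(137)), (61, np.int64(158)), (62, np.int64(163)), (63, np.int64(162)), (64, np.int64(161)), (65, np.int64(160)), (66, np.int64(159)), (67, np.int64(158)), (68, np.int64(158)), (69, np.int64(163)), (70, np.int64(163)), (71, np.int64(162))]
[[599.86718063  64.06764291]
 [591.60635788  63.75579324]]
```

```bash
python3 -m jog '0.4 -0.25 0 0 0 0;0.7 -0.45 0 0 0 0;1 -0.65 0 0 0 0;1 -0.65 0 0 0 0;1 -0.65 0 0 0 0;1 -0.65 0 0 0 0;1 -0.65 0 0 0 0;1 -0.65 0 0 0 0;1 -0.65 0 0 0 0;0.8 -0.5 0 0 0 0' | sed -n '2p;4,6p'
python3 -m jog '0.45 -0.28 0 0 0 0;0 0 0.5 0 0 0;0 0 0.8 0 0 0;0 0 0.6 0 0 0;0 0 0 0 0 0;0 0 0 0 0 0' | sed -n '2p;4,6p'
python3 -c "from h import *;to(682.5,70,19,0.2)"
```

```text
position: [0.6728, 0.0665, 0.126]
ft_force: [0.2, 0.5, -4.7]
opening: 0.0498
grasp_force: 30.0
position: [0.6805, 0.0697, 0.0779]
ft_force: [1.1, -0.3, -2.5]
opening: 0.0495
grasp_force: 30.0
t 24.2 pos [680.5  69.7  77.9] phi 0.1 units [ 0.09 -0.02  2.36] after turn [ 0.08 -0.01  2.36] turn [ 0.01  0.04 -0.02] F [ 1.1 -0.3 -2.5] open 0.0495 grip 30.0 q [-0.48  0.92  0.65  1.53 -0.64  0.93 -1.2 ]
```

```bash
python3 -m jog '0.07 0 0.4 0 0 0;0 0 0.7 0 0 0;0 0 0.5 0 0 0;0 0 0.3 0 0 0;0 0 0.15 0 0 0;0 0 0.1 0 0 0;0 0 0 0 0 0;0 0 0 0 0 0' | sed -n '2p;4,6p'
python3 -c "from h import *;to(682.5,70,19,0.2)"
```

```text
position: [0.6846, 0.07, 0.0265]
ft_force: [1.2, 0.1, -2.4]
opening: 0.0498
grasp_force: 30.0
t 24.8 pos [684.6  70.   26.5] phi 0.1 units [-0.08 -0.    0.3 ] after turn [-0.08 -0.    0.3 ] turn [ 0.   -0.01 -0.01] F [ 1.2  0.1 -2.4] open 0.0498 grip 30.0 q [-0.46  0.98  0.61  1.54 -0.68  0.84 -1.16]
```

```bash
python3 -m jog '-0.06 0 0.08 0 0 0;0 0 0.06 0 0 0;0 0 0.05 0 0 0;0 0 0.04 0 0 0;0 0 0.03 0 0 0;0 0 0 0 0 0;0 0 0 0 0 0' | sed -n '2p;4,6p'
python3 -m jog '0 0 0.03 0 0 0;0 0 0.02 0 0 0;0 0 0 0 0 0' | sed -n '2p;4,6p'
```

```text
position: [0.6826, 0.0701, 0.0194]
ft_force: [-0.1, 0.8, -3.5]
opening: 0.0498
grasp_force: 30.0
position: [0.6828, 0.07, 0.0189]
ft_force: [-2.4, 0.1, 0.8]
opening: 0.0498
grasp_force: 30.0
```

```bash
python3 -m jog '0 0 0 0 0 0;0 0 0 0 0 0;0 0 0 0 0 0;0 0 0 0 0 0;0 0 0 0 0 0;0 0 -0.2 0 0 0;0 0 -0.6 0 0 0;0 0 -1 0 0 0;0 0 -1 0 0 0;0 0 -1 0 0 0' 0.85 | sed -n '2p;4,6p'
python3 -m jog '0 0 -1 0 0 0;0 0 -0.6 0 0 0;0 0 0 0 0 0;0 0 0 0 0 0' | sed -n '2p;4,6p'
python3 - <<'E'
from h import *
to(651,-70.6,13,-10.3)
p=optics.camera_params("wrist"); im=optics.grab_frame("wrist")[:,:,::-1].copy(); cv2.imwrite("pics/w7.png",im)
H,S,V=cv2.split(cv2.cvtColor(im,cv2.COLOR_BGR2HSV)); 
n,l,st,c=cv2.connectedComponentsWithStats(((H>60)&(H<90)&(S>100)).astype(np.uint8))
for i in range(1,n):
    if st[i,4]>1500: print(st[i],*rect(p,blob(l==i,c[i]),.028,True))
E
```

```text
position: [0.6828, 0.0698, 0.1155]
ft_force: [0.1, 0.1, -0.3]
opening: 0.0797
grasp_force: 0.0
position: [0.6832, 0.0701, 0.1548]
ft_force: [0.0, 0.0, -0.8]
opening: 0.0799
grasp_force: 0.0
t 26.8 pos [683.2  70.1 154.8] phi 0.1 units [-1.32  5.63  5.67] after turn [-0.26  5.77  5.67] turn [-0.01 -0.02  1.74] F [ 0.   0.  -0.8] open 0.0799 grip 0.0 q [-0.51  0.83  0.7   1.47 -0.58  1.05 -1.24]
[ 384  166   65  127 4292] [653.3 -69. ] [134.2  49.6] -10.9
[ 223  337   59   33 1650] [503.4 103.3] [70.5 48.8] -89.9
```

View pics/w7.png

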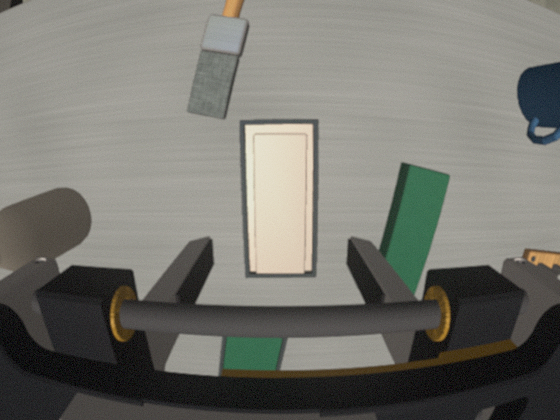

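The white stone is in its tray at (280,200). The green stone is partly behind the finger at (413,230). Now moving above it.

```bash
python3 -m jog '0 0 0 0 0 0.8;0 0 0 0 0 0.94;0 0.6 0 0 0 0;-0.06 0.9 0 0 0 0;-0.08 1 0 0 0 0;-0.08 1 0 0 0 0;-0.04 0.9 0 0 0 0;0 0.4 0 0 0 0;0 0 0 0 0 0;0 0 0 0 0 0' 1 | sed -n '2p;4,6p'
python3 - <<'E'
from h import *
to(651,-70.6,14,-10.3)
p=optics.camera_params("wrist"); im=optics.grab_frame("wrist")[:,:,::-1].copy(); cv2.imwrite("pics/w8.png",im)
H,S,V=cv2.split(cv2.cvtColor(im,cv2.COLOR_BGR2HSV)); 
n,l,st,c=cv2.connectedComponentsWithStats(((H>60)&(H<90)&(S>100)).astype(np.uint8))
for i in range(1,n):
    if st[i,4]>1500: print(st[i],*rect(p,blob(l==i,c[i]),.028,True))
p=optics.camera_params("top"); im=optics.grab_frame("top")[:,:,::-1].copy(); cv2.imwrite("pics/t8.png",im)
E
```

```text
position: [0.6545, -0.0467, 0.1527]
ft_force: [-0.1, 0.1, 1.0]
opening: 0.094
grasp_force: 0.0
t 27.7 pos [654.5 -46.7 152.7] phi -10.3 units [0.04 0.97 5.55] after turn [0.03 0.96 5.55] turn [-0.01  0.01  0.  ] F [-0.1  0.1  1. ] open 0.0940 grip 0.0 q [-0.37  0.81  0.74  1.56 -0.61  1.01 -1.21]
[ 281  131   51  137 6607] [652.1 -71.5] [135.6  46.7] -10.3
[ 161  333   54   43 1852] [490.6  96.4] [64.7 61.3] -10.1
```

```bash
python3 -m jog '0.04 0.5 0 0 0 0;0.04 0.49 0.3 0 0 0;0 0 0.8 0 0 0;0 0 1 0 0 0;0 0 1 0 0 0;0 0 1 0 0 0;0 0 0.8 0 0 0;0 0 0.4 0 0 0;0 0 0.25 0 0 0;0 0 0 0 0 0' | sed -n '2p;4,6p'
python3 -m jog '0 0 0 0 0 0;0 0 0 0 0 0' | head -2
python3 -c "from h import *;to(652,-71.2,14,-10.3)"
python3 -m jog '0 0 0 0 0 0;0 0 0 0 0 0;0 0 0 0 0 0;0 0 0 0 0 0;0 0 0 0 0 0;0 0 0 0 0 0;0 0 0 0 0 0;0 0 0 0 0 0' 0.4 30 | sed -n '2p;4,6p'
python3 -m jog '0 0 -0.3 0 0 0;0 0 -0.6 0 0 0;0 0 -1 0 0 0;0 0 -1 0 0 0;0 0 -1 0 0 0;0 0 -0.6 0 0 0;0 0 0 0 0 0;0 0 0 0 0 0' | sed -n '2p;4,6p'
python3 -c "from h import *;to(443,112.7,80,-9.6)"
```

```text
position: [0.6516, -0.0721, 0.0134]
ft_force: [-1.0, 0.2, 0.2]
opening: 0.0941
grasp_force: 0.0
time: 28.82
position: [0.6533, -0.0721, 0.0158]
t 28.8 pos [653.3 -72.1  15.8] phi -10.3 units [-0.06 -0.02  0.07] after turn [-0.06 -0.02  0.07] turn [ 0.   -0.02  0.  ] F [ 0.1 -1.3  0.9] open 0.0941 grip 0.0 q [-0.27  0.96  0.61  1.64 -0.74  0.78 -1.07]
position: [0.6523, -0.0713, 0.0145]
ft_force: [-0.5, 0.8, -0.1]
opening: 0.0496
grasp_force: 30.0
position: [0.6527, -0.0716, 0.1281]
ft_force: [0.7, -0.2, -3.8]
opening: 0.0495
grasp_force: 30.0
t 30.1 pos [652.7 -71.6 128.1] phi -10.3 units [-9.57 -5.75  1.91] after turn [-9.5  -5.87  1.93] turn [-0.   -0.02 -0.12] F [ 0.7 -0.2 -3.8] open 0.0495 grip 30.0 q [-0.32  0.83  0.71  1.59 -0.63  0.97 -1.15]
```

```bash
python3 -m jog '-0.4 -0.25 0 0 0 -0.12;-0.7 -0.45 0 0 0 0;-1 -0.6 0 0 0 0;-1 -0.6 0 0 0 0;-1 -0.6 0 0 0 0;-1 -0.6 0 0 0 0;-1 -0.6 0 0 0 0;-1 -0.6 0 0 0 0;-1 -0.6 0 0 0 0;-0.8 -0.5 0 0 0 0' | sed -n '2p;4,6p'
python3 -m jog '-0.4 -0.3 0 0 0 0;-0.2 -0.17 0 0 0 0;0 0 0.5 0 0 0;0 0 0.8 0 0 0;0 0 0.6 0 0 0;0 0 0 0 0 0;0 0 0 0 0 0' | sed -n '2p;4,6p'
python3 -c "from h import *;to(443,112.7,26,-9.6)"
```

```text
position: [0.452, 0.1, 0.1258]
ft_force: [0.0, 0.6, -3.8]
opening: 0.0497
grasp_force: 30.0
position: [0.4423, 0.1119, 0.0788]
ft_force: [0.2, -0.5, -3.1]
opening: 0.0497
grasp_force: 30.0
t 31.6 pos [442.3 111.9  78.8] phi -9.6 units [ 0.03 -0.04  2.11] after turn [ 0.02 -0.03  2.11] turn [ 0.01  0.01 -0.01] F [ 0.2 -0.5 -3.1] open 0.0497 grip 30.0 q [-0.73  0.67  0.64  2.17 -0.79  0.55 -1.24]
```

```bash
python3 -m jog '0.03 -0.04 0.4 0 0 0;0 0 0.7 0 0 0;0 0 0.5 0 0 0;0 0 0.3 0 0 0;0 0 0.15 0 0 0;0 0 0.06 0 0 0;0 0 0 0 0 0;0 0 0 0 0 0' | sed -n '2p;4,6p'
python3 -m jog '0 0 0.08 0 0 0;0 0 0.06 0 0 0;0 0 0.05 0 0 0;0 0 0.03 0 0 0;0 0 0 0 0 0;0 0 0 0 0 0' | sed -n '2p;4,6p'
python3 -c "from h import *;to(443,112.7,18.7,-9.6)"
```

```text
position: [0.444, 0.1136, 0.0271]
ft_force: [1.3, 0.7, -3.6]
opening: 0.0497
grasp_force: 30.0
position: [0.4435, 0.1137, 0.0212]
ft_force: [-0.1, -0.0, -4.2]
opening: 0.0499
grasp_force: 30.0
t 32.7 pos [443.5 113.7  21.2] phi -9.6 units [-0.01  0.04  0.1 ] after turn [-0.01  0.04  0.1 ] turn [-0.  0.  0.] F [-0.1 -0.  -4.2] open 0.0499 grip 30.0 q [-0.63  0.76  0.48  2.19 -0.93  0.41 -1.12]
```

```bash
python3 -m jog '0 0.04 0.05 0 0 0;0 0 0.04 0 0 0;0 0 0.03 0 0 0;0 0 0 0 0 0;0 0 0 0 0 0' | sed -n '2p;4,6p'
python3 -m jog '0 0 0.03 0 0 0;0 0 0 0 0 0;0 0 0 0 0 0' | sed -n '2p;4,6p'
```

```text
position: [0.4433, 0.1125, 0.0184]
ft_force: [-0.6, 0.1, 1.3]
opening: 0.0496
grasp_force: 30.0
position: [0.4433, 0.1125, 0.0183]
ft_force: [-3.0, -0.6, 11.0]
opening: 0.0495
grasp_force: 30.0
```

```bash
python3 -m jog '0 0 0 0 0 0;0 0 0 0 0 0;0 0 0 0 0 0;0 0 0 0 0 0;0 0 0 0 0 0;0 0 -0.2 0 0 0;0 0 -0.6 0 0 0;0 0 -1 0 0 0;0 0 -1 0 0 0;0 0 -1 0 0 0' 0.85 | sed -n '2p;4,6p'
python3 -m jog '0 0 -1 0 0 0;0 0 -1 0 0 0;0 1 0 0 0 0;0 1 0 0 0 0;0 1 0 0 0 0;0 1 0 0 0 0;0 1 0 0 0 0;0 1 0 0 0 0;0 1 0 0 0 0;0 1 0 0 0 0' | sed -n '2p;4,6p'
python3 -m jog '0 0.8 0 0 0 0;0 0.4 0 0 0 0;0 0 0 0 0 0;0 0 0 0 0 0' | sed -n '2p;4,6p'
python3 - <<'E'
from h import *
p=optics.camera_params("top"); im=optics.grab_frame("top")[:,:,::-1].copy()
cv2.imwrite("pics/c9.png",cv2.resize(im[60:270,150:480],None,fx=2.4,fy=2.4,interpolation=cv2.INTER_CUBIC))
E
```

```text
position: [0.4429, 0.1123, 0.1136]
ft_force: [0.6, -0.2, -1.3]
opening: 0.0799
grasp_force: 0.0
position: [0.4095, -0.0856, 0.1628]
ft_force: [0.8, 0.2, -0.5]
opening: 0.08
grasp_force: 0.0
position: [0.4049, -0.1142, 0.1626]
ft_force: [0.4, 1.0, -0.1]
opening: 0.0797
grasp_force: 0.0
```

View pics/c9.png

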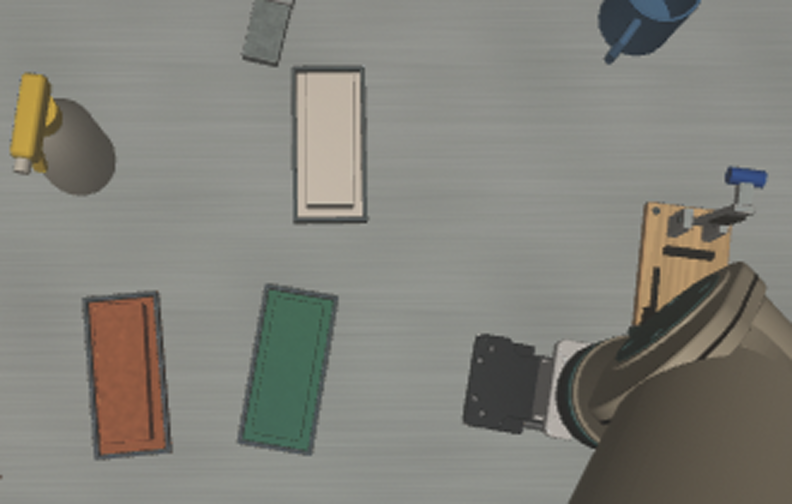

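The top crop shows all three stones flat inside the trays of their own colour: terracotta (127,375), green (288,370), white (330,143). The bar is still up (handle at (747,177)), the spray bottle stands as before, and the gripper is clear.

```bash
python3 -c "from cell import ctrl;print(ctrl.close_job())"
```

```text
the job is handed in; nothing more can be done
None
```

The job is handed in at about 35 s of the 102 s allowed: by the last top view all three stones lie in the trays of their own colour, the bar is up and the spray bottle stands undisturbed; the verdict was not shown to me.

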